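# Drain the film processor and hold its weighted crank wheel heavy side down

## Robot

A 7-joint arm with a two-finger parallel gripper is mounted at the origin on the work surface. World frame = base frame: x ahead of the robot, y to its left, z up, the work surface at z = 0. Lengths are in m, angles in rad, forces in N, time in s.
With the tool pointing down it reaches from about 0.425 to 0.875 m from the base axis. Payload 4.7 kg.
Tool frame: the origin (TCP) lies midway between the tips of the shut fingers; the grasp point (between the pads) lies ctrl.grasp_offset behind it (ctrl.grasp_offset is the distance from the TCP to the grasp point, in m); z points along the fingers, y is the line along which they close (so a half turn about z gives the same grasp; the last joint's range is limited). The gripper opens to 87 mm and grips with 3 to 60 N. Pads are 19 mm wide; open, the fingers measure 117 mm over their backs; the gripper's body (75 mm by 190 mm) begins 51 mm behind the grasp point.
Start: joints at [-1.176, 0.321, -0.07, 1.45, 0.023, 1.371, -0.057], TCP at [0.242, 0.603, 0.223] pointing down, gripper open.
Joint ranges: [-2.86, 2.86], [-0.3, 2.09], [-1.38, 1.24], [0.06, 2.45], [-1.56, 4.7], [0.09, 2.05], [-2.69, 2.69]. Speed limits (rad/s): [2.57, 2.57, 3.14, 3.14, 3.14, 3.14, 3.14].

## Interface

Orientations are given as a rotation vector (axis times angle).
In Python, from bench import ctrl gives the robot as it stands. The module is installed in compiled form; this text tells all that it offers.
- The arm moves only by the tool jog_arm, never from a script. Its argument "moves" is one flat list of numbers, 7 for each row, row after row: the shift along the tool's x, y, z in units of 30 cm (1.0 is 30 cm), then the turn, a rotation vector about the tool's x, y, z in units of 60 degrees (1.0 is 60 degrees), then the gripper's target within -1 to 1 (fully open at 1, half-way at 0, shut at -1). In form: [x, y, z, wx, wy, wz, fingers, x, y, z, wx, wy, wz, fingers, ...]. A call has exactly 8 rows; each row is the pose to reach, as a shift and turn from the pose commanded when the call began, along the tool's axes at that moment; what a row does not reach only later rows make up. A row lasts 1/8 s, in which the tool goes at most 62.5 mm and 10.7 degrees, less where a joint would pass 70% of its speed; a pose out of reach is approached as far as the arm can. A call with a number of a shift or a turn outside -1 to 1 is refused whole. A call with a gripper value outside its range is refused whole. The fingers move at their own pace and stop on an object; "newtons" is the grip in N (left out, the last holds). Time passes only in rows, so rows that repeat a pose let the fingers close, or fill a call up. It gives the time, the measured TCP pose, the force, the opening and the grip force at its end, in the units of the state.
- ctrl.get_state(): the state, without advancing time (a new reading comes with each control period).
- ctrl.get_image(name): name is "scene" or "top" or "wrist"; returns a dict with "pixels" (384x512x3 uint8, red, green, blue), "fx", "fy", "cx", "cy" (pixels), "xyz" and "rotation" of the camera in the world; the wrist camera has in their place "tool_from_camera" (4x4, takes a point from camera to tool coordinates, whose origin is the TCP and whose axes are the flange's). Camera axes: x right, y up, looking along -z (the intrinsics and any distortion apply to the point x, -y, -z); pixel columns grow to the right and rows downward; lengths in m; the calibration is good to about 2 mm. The wrist camera is an equidistant fisheye: a pixel r from the principal point sees the ray r / f radians off the axis. A picture is of the moment at which its call begins: read the wrist's pose just before it. There is no depth.
- ctrl.close_job(): hands the job in; it is judged then, once.
The state is a dict: "time": time; "joint_positions": joint angles; "qd": joint speeds; "joint_torque": joint torques, N m; "position": TCP position; "tool_rot": TCP orientation; "ft_force": force on the tool from outside, world axes, zero at the start; "torque": the same for the moment, N m; "grip_width": opening from 0.0 (shut) to 1.0 (fully open); "grip_force": force on a finger pad.
Only numpy, scipy, OpenCV 4.12 (cv2) and the standard library are available. Lean on these libraries where they do the work, as an engineer would, in place of code of your own. Each camera call takes 0.05 s, during which the arm holds its last target. There are 200 camera calls.

## Task

The film processor is being put away. First empty the bath: pull the drain knob all the way out to its stop, then push it fully home again. Then take the crank wheel by its handle, turn it at least half way round to feel which side of it is heavy, bring the heavy side to the bottom, and finish still gripping the handle, holding the wheel still there so that I can loosen its brake; leave everything else where it stands.

Things in the scene. Friction and masses are not known exactly. Their poses are not given: they have to be found in the camera images.
- lift_unit: Drum-lift unit: black housing fixed on the bench, about 180 mm wide, 190 mm deep, 180 mm high. Origin on the bench roughly under the wheel's centre; its x points from the front (the side towards the robot) to the back, y to the left, z up. Its face slopes 40 degrees from level, low at the front and high at the back, so the wheel's axis leans 40 degrees from vertical towards the unit's -x.
- wheel_axis (a point): Centre of the outer face of the crank wheel (aluminium disc, 160 mm diameter, 22 mm thick, lying on the sloping face). The wheel's outward axis is (-0.643, 0, 0.766) in the axes of lift_unit, which are also this point's axes. Sealed in the wheel, unseen, is a weight of about 0.8 kg centred 48 mm from the axis, in a direction that differs each time.
- wheel (a joint): Angle of the crank wheel, rad, no stops; grows counter-clockwise seen facing the wheel. At 0 the handle is at the top (back) of the slope; at +pi/2 on lift_unit's +y side. A brake drags (about 0.4 N m), so the wheel stays where it is left. The heavy side adds up to about 0.24 N m against or with the turn: hardest when that side is level with the axis and rising, easiest when level and sinking.
- crank_mid (a point): Middle of the crank handle, where to grip it: a black round grip, 22 mm diameter, 42 mm long, standing square out of the wheel's face 55 mm from the axis (this point is 26 mm off the wheel's face). The grip spins freely on its pin, so a gripper can carry it round the circle without turning. This point's axes spin with it: use only its position.
- drain_valve: Drain valve: grey block 85 x 85 mm on a 120 x 120 mm plate, 95 mm high, fixed on the bench; its x points from the front (knob side) to the back, z up.
- drain_knob (a joint): How far the drain knob is out, m: 0 fully home, 0.040 at its outer stop; it slides straight along drain_valve's -x. A sprung click at mid-travel (under 15 N to pass) keeps it in or out; it starts home or up to 6 mm out.
- knob_mid (a point): Centre of the drain knob: black disc 34 mm diameter, 16 mm thick, on a 10 mm steel stem along drain_valve's x, its centre 65 mm above the bench. When home its flat back is 35 mm in front of the brass collar on the block. Moves with the knob; axes as drain_valve.
- film_reel: Bystander: white film reel, 72 mm diameter, 42 mm high, loose on the bench between the two units; origin under its centre.
- beaker: Bystander: clear beaker, 72 mm diameter, 90 mm high, loose, origin under its centre.
Not all that is in view belongs to the job. What is shaped like the drain_valve but green is not meant.

How it is judged:
By the outcome, as a careful person would: the job done as asked, in the order asked, and still so for the second after the job is handed in, while the arm keeps its last pose, push and grip.
It also fails if it takes over 72 s, if anything falls off the work surface, if the arm or the gripper's body presses on something with over 40 N, if the wrist force passes 120 N, or if a joint passes its speed limit or range.

## Working session

There is one attempt and no reset: what is moved stays moved. The work goes in short steps, Python scripts to look and compute and a tool call to move; the robot and the scene stay as the last step left them, time stands still between calls to the robot, and variables do not carry over. Pictures are saved under pics/ and viewed, at most 10 in all, crops included, and the job is handed in when it is done.

Besides the shell and the picture viewer there is one more tool, called after "Emit:" as name(argument=value, ...), one argument or row to a line, values as JSON. jog_arm: Moves the arm, as the interface text tells. Its arguments: {"type":"object","properties":{"moves":{"type":"array"},"newtons":{"type":"number"}},"required":["moves"]}

```bash
mkdir -p pics; python3 - <<'E'
from bench import ctrl
import cv2
s=ctrl.get_state();print(s, ctrl.grasp_offset)
for n in("scene","top"):
    i=ctrl.get_image(n);cv2.imwrite(f"pics/{n}0.png",i["pixels"][:,:,::-1]);print(n,{k:v for k,v in i.items() if k!="pixels"})
E
```

```text
{'time': 0.0, 'joint_positions': array([-1.17594013,  0.32182405, -0.07011964,  1.45167723,  0.02261251,
        1.37080155, -0.05691654]), 'qd': array([ 1.39066658e-04,  1.21926556e-03, -3.30010852e-04, -2.98266583e-05,
        6.71036995e-04,  3.71832075e-04,  5.47896252e-04]), 'joint_torque': array([ 1.31760762e-04, -4.91293502e+01, -4.03269734e-01, -3.12519407e+01,
       -6.37760991e-02,  4.39606409e-02,  1.76724748e-04]), 'position': array([0.24137799, 0.60291936, 0.22145999]), 'tool_rot': array([-5.94357064e-01, -3.08458596e+00,  2.99059326e-03]), 'ft_force': array([ 0.89843317, -0.30035675, -0.58821588]), 'torque': array([-0.00186236,  0.03367937, -0.00617291]), 'grip_force': 0.0, 'grip_width': 1.0031904785412638} 0.0187
scene {'fx': 426.26222825116355, 'fy': 426.26222825116355, 'cx': 257.3825317129364, 'cy': 194.38584609637863, 'xyz': array([1.22677057, 0.29106813, 0.86428874]), 'rotation': array([0.55246405, 0.80479393, 1.83475377])}
top {'fx': 464.20617947368726, 'fy': 464.20617947368726, 'cx': 256.36447459518064, 'cy': 193.69680163350958, 'xyz': array([0.33260789, 0.02466077, 1.27015711]), 'rotation': array([ 0.12618032, -0.13608732, -1.57039017])}
```

View pics/scene0.png

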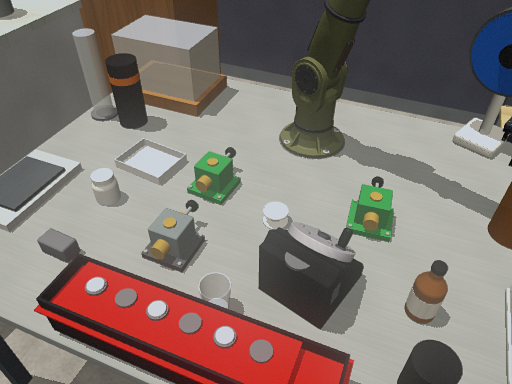

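View pics/top0.png

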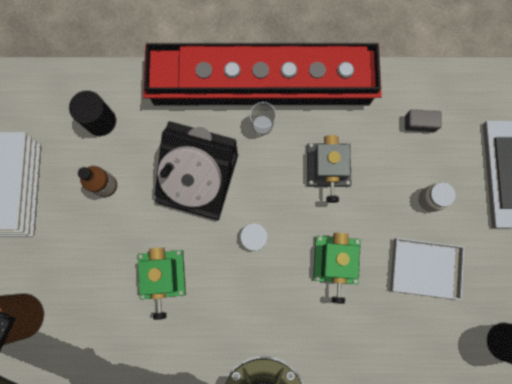

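The top view shows the grey valve at about (332,162) with its knob at (332,199). The wheel centre is near (187,178) and the handle near (167,171). Next I'll enlarge both.

```bash
cat > h.py <<'E'
import numpy as np, cv2
from scipy.spatial.transform import Rotation as R
from bench import ctrl
def cam(n):
    i=ctrl.get_image(n); return i
def ray(i,u,v):
    d=np.array([(u-i["cx"])/i["fx"],-(v-i["cy"])/i["fy"],-1]); return i["xyz"],R.from_rotvec(i["rotation"]).apply(d)
def atz(i,u,v,z):
    o,d=ray(i,u,v); return o+d*(z-o[2])/d[2]
def proj(i,p):
    q=R.from_rotvec(i["rotation"]).inv().apply(np.array(p)-i["xyz"]); return i["cx"]-i["fx"]*q[0]/q[2], i["cy"]+i["fy"]*q[1]/q[2]
def tri(i,a,j,b):
    o,d=ray(i,*a);p,e=ray(j,*b);d=d/np.linalg.norm(d);e=e/np.linalg.norm(e)
    s=np.linalg.lstsq(np.c_[d,-e],p-o,rcond=None)[0];x,y=o+d*s[0],p+e*s[1];return (x+y)/2,np.linalg.norm(x-y)
E
python3 - <<'E'
from h import *
a=cv2.imread("pics/top0.png");b=cv2.imread("pics/scene0.png")
f=lambda im,x,y,w,h,s:cv2.resize(im[y:y+h,x:x+w],None,fx=s,fy=s,interpolation=cv2.INTER_CUBIC)
top=np.hstack([f(a,150,118,95,105,4),f(a,295,125,70,105,4)])
cv2.imwrite("pics/ct.png",top)
sc=np.hstack([f(b,250,190,120,130,4),f(b,138,190,75,130,4)])
cv2.imwrite("pics/cs.png",sc);print(top.shape,sc.shape)
E
```

```text
(420, 660, 3) (520, 780, 3)
```

View pics/ct.png

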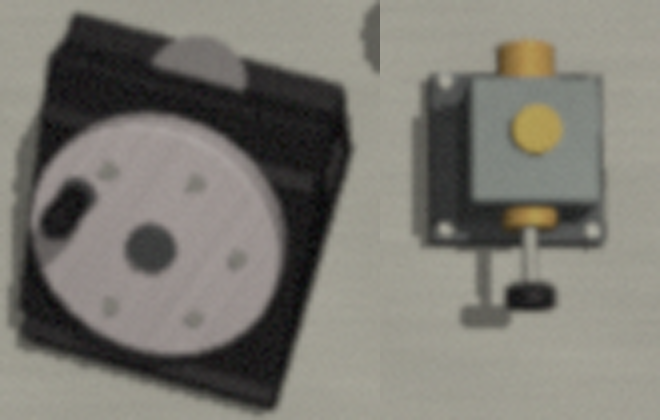

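View pics/cs.png

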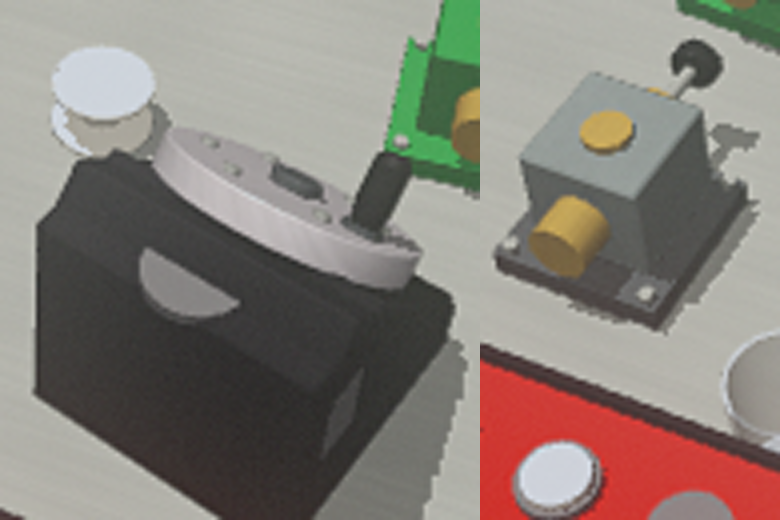

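```bash
python3 - <<'E'
from h import *
np.set_printoptions(precision=4,suppress=True)
t=cam("top");s=cam("scene")
T=lambda x,y:(150+x/4,118+y/4); V=lambda x,y:(295+(x-380)/4,125+y/4)
S=lambda x,y:(250+x/4,190+y/4); W=lambda x,y:(138+(x-480)/4,190+y/4)
for n,a,b in [("hub",T(150,248),S(298,180)),("handle mid",T(65,210),S(381,192)),("handle top",T(75,194),S(395,160)),("knob",V(530,297),W(695,63)),("valvecap",V(537,128),W(607,130)),("reel",(253,237),(275.5,213))]:
    print(n,*tri(t,a,s,b))
a=lambda p,q,z:np.degrees(np.arctan2(*(atz(t,*q,z)-atz(t,*p,z))[[1,0]]))
print("unit y edge front",a(T(270,408),T(25,345),.06),"back",a(T(345,90),T(75,15),.18))
print("valve y",a(V(593,230),V(445,230),.012),"x", a(V(445,230),V(445,80),.012),"stem",a(V(530,295),V(530,225),.065))
print("topedge y",a(V(602,200),V(472,200),.095),a(V(602,78),V(472,78),.095))
E
```

```text
hub [0.5572 0.1881 0.143 ] 0.0016176763297863779
handle mid [0.575  0.236  0.1718] 0.0021971787790982106
handle top [0.5774 0.2325 0.1987] 0.016829255654737
knob [ 0.5203 -0.1836  0.0638] 0.00039645810384055804
valvecap [ 0.6255 -0.1848  0.0987] 0.0021066339071414927
reel [0.4247 0.0251 0.0296] 0.0014699279267895785
unit y edge front 75.36135215135674 back 73.85861875065005
valve y 89.83205286168828 x -1.360460404201834 stem -1.7967535345993897
topedge y 89.83780604895196 89.86153090859169
```

```bash
cat >> h.py <<'E'
import json
np.set_printoptions(precision=4,suppress=True)
def down(yaw): # tool y at world yaw+90deg, z down
    return np.c_[[-np.cos(yaw),-np.sin(yaw),0],[-np.sin(yaw),np.cos(yaw),0],[0,0,-1.]]
def rows(P,Rs,g,dec=3):
    """P: 8 world TCP points, Rs: 8 matrices; prints move list, stores the commanded end pose"""
    c=json.load(open("cmd.json"));p0=np.array(c["p"]);r0=R.from_rotvec(c["r"]);out=[]
    for p,m in zip(P,Rs):
        d=r0.inv().apply(p-p0)/.3; w=(r0.inv()*R.from_matrix(m)).as_rotvec()/np.radians(60)
        out.append([*np.round(d,dec),*np.round(w,dec),g])
    l=out[-1]; json.dump({"p":list(p0+r0.apply(np.array(l[:3])*.3)),"r":list((r0*R.from_rotvec(np.array(l[3:6])*np.radians(60))).as_rotvec())},open("cmd.json","w"))
    print("\n".join(", ".join(f"{float(v):g}" for v in r)+"," for r in out))
def line(p,m,g,n=8):
    c=json.load(open("cmd.json"));p0=np.array(c["p"]);r0=R.from_rotvec(c["r"]);w=(r0.inv()*R.from_matrix(m)).as_rotvec()
    f=[min(1,(k+1)/n) for k in range(8)]
    rows([p0+(np.array(p)-p0)*a for a in f],[(r0*R.from_rotvec(w*a)).as_matrix() for a in f],g)
def st():
    s=ctrl.get_state();print("t",round(s["time"],2),"p",s["position"],"f",s["ft_force"],"w",s["grip_width"],s["grip_force"]);return s
E
python3 - <<'E'
from h import *
s=ctrl.get_state();json.dump({"p":[.242,.603,.223],"r":list(s["tool_rot"])},open("cmd.json","w"))
m=down(np.radians(-.7))
print(1);line([.36,.34,.30],m,.38,7)
print(2);line([.45,.08,.28],m,.38,7)
print(3);line([.52,-.1836,.17],m,.38,7)
E
```

```text
1
-0.099, -0.095, -0.037, -0, -0, -0.05, 0.38,
-0.197, -0.191, -0.073, -0, -0, -0.101, 0.38,
-0.296, -0.286, -0.11, -0, -0, -0.151, 0.38,
-0.395, -0.382, -0.146, -0.001, -0, -0.201, 0.38,
-0.494, -0.477, -0.183, -0.001, -0, -0.251, 0.38,
-0.592, -0.573, -0.219, -0.001, -0, -0.302, 0.38,
-0.691, -0.668, -0.256, -0.001, -0, -0.352, 0.38,
-0.691, -0.668, -0.256, -0.001, -0, -0.352, 0.38,
2
-0.044, -0.123, 0.01, -0, -0, 0, 0.38,
-0.089, -0.247, 0.019, -0, -0, 0, 0.38,
-0.133, -0.37, 0.029, -0, -0, 0, 0.38,
-0.177, -0.493, 0.038, -0, -0, 0, 0.38,
-0.222, -0.616, 0.048, -0, -0, 0, 0.38,
-0.266, -0.74, 0.057, -0, -0, 0, 0.38,
-0.311, -0.863, 0.067, -0, -0, 0, 0.38,
-0.311, -0.863, 0.067, -0, -0, 0, 0.38,
3
-0.035, -0.125, 0.052, -0, -0, 0, 0.38,
-0.07, -0.25, 0.105, -0, -0, 0, 0.38,
-0.104, -0.375, 0.157, -0, -0, 0, 0.38,
-0.139, -0.5, 0.209, -0, -0, 0, 0.38,
-0.174, -0.625, 0.262, -0, -0, 0, 0.38,
-0.209, -0.751, 0.314, -0, -0, 0, 0.38,
-0.244, -0.876, 0.367, -0, -0, 0, 0.38,
-0.244, -0.876, 0.367, -0, -0, 0, 0.38,
```

Emit:
jog_arm(
  moves=[-0.099, -0.095, -0.037, 0, 0, -0.05, 0.38, -0.197, -0.191, -0.073, 0, 0, -0.101, 0.38, -0.296, -0.286, -0.11, 0, 0, -0.151, 0.38, -0.395, -0.382, -0.146, -0.001, 0, -0.201, 0.38, -0.494, -0.477, -0.183, -0.001, 0, -0.251, 0.38, -0.592, -0.573, -0.219, -0.001, 0, -0.302, 0.38, -0.691, -0.668, -0.256, -0.001, 0, -0.352, 0.38, -0.691, -0.668, -0.256, -0.001, 0, -0.352, 0.38],
  newtons=60,
)

```text
time: 1.2
position: [0.362, 0.3374, 0.3007]
tool_rot: [0.029, 3.139, 0.003]
ft_force: [-0.4, 0.6, -0.5]
grip_width: 0.692
grip_force: 0.0
```

Emit:
jog_arm(
  moves=[-0.044, -0.123, 0.01, 0, 0, 0, 0.38, -0.089, -0.247, 0.019, 0, 0, 0, 0.38, -0.133, -0.37, 0.029, 0, 0, 0, 0.38, -0.177, -0.493, 0.038, 0, 0, 0, 0.38, -0.222, -0.616, 0.048, 0, 0, 0, 0.38, -0.266, -0.74, 0.057, 0, 0, 0, 0.38, -0.311, -0.863, 0.067, 0, 0, 0, 0.38, -0.311, -0.863, 0.067, 0, 0, 0, 0.38],
)

```text
time: 2.2
position: [0.4503, 0.0781, 0.2787]
tool_rot: [-0.027, -3.141, -0.001]
ft_force: [-0.2, 0.6, 0.5]
grip_width: 0.692
grip_force: 0.0
```

Emit:
jog_arm(
  moves=[-0.035, -0.125, 0.052, 0, 0, 0, 0.38, -0.07, -0.25, 0.105, 0, 0, 0, 0.38, -0.104, -0.375, 0.157, 0, 0, 0, 0.38, -0.139, -0.5, 0.209, 0, 0, 0, 0.38, -0.174, -0.625, 0.262, 0, 0, 0, 0.38, -0.209, -0.751, 0.314, 0, 0, 0, 0.38, -0.244, -0.876, 0.367, 0, 0, 0, 0.38, -0.244, -0.876, 0.367, 0, 0, 0, 0.38],
)

```text
time: 3.2
position: [0.5192, -0.1845, 0.1669]
tool_rot: [-0.024, -3.139, 0.001]
ft_force: [-0.1, 0.5, -0.1]
grip_width: 0.689
grip_force: 0.0
```

```bash
python3 - <<'E'
from h import *
s=st();print(s["tool_rot"],open("cmd.json").read())
i=ctrl.get_image("wrist");cv2.imwrite("pics/w1.png",i["pixels"][:,:,::-1]);print({k:v for k,v in i.items() if k!="pixels"})
# where the expected knob projects
m=R.from_rotvec(s["tool_rot"]).as_matrix();T=np.linalg.inv(i["tool_from_camera"])
for z in(.065,.082):
  q=m.T@(np.array([.5203,-.1836,z])-s["position"]);c=(T@[*q,1])[:3]
  d=np.array([c[0],-c[1],-c[2]]);th=np.arctan2(np.hypot(d[0],d[1]),d[2]);a=np.arctan2(d[1],d[0]);print(i["cx"]+i["fx"]*th*np.cos(a),i["cy"]+i["fy"]*th*np.sin(a))
E
```

```text
t 3.2 p [ 0.5192 -0.1845  0.1669] f [-0.1109  0.5451 -0.0785] w 0.6888919018997202 0.0
[-0.0244 -3.1386  0.0006] {"p": [0.5201188418567989, -0.18370226783802307, 0.1698630893704631], "r": [-0.019119482558813163, -3.1413991144958895, 0.00011350618527976494]}
{'fx': 297.3186396354542, 'fy': 297.3186396354542, 'cx': 257.36180992146683, 'cy': 194.578331550308, 'tool_from_camera': array([[-0.0003,  0.9646,  0.2636,  0.0712],
       [ 1.    ,  0.0004, -0.    ,  0.0005],
       [-0.0001,  0.2636, -0.9646, -0.162 ],
       [ 0.    ,  0.    ,  0.    ,  1.    ]])}
257.81619484519734 195.06720496581823
257.83906260419656 200.21978434269312
```

View pics/w1.png

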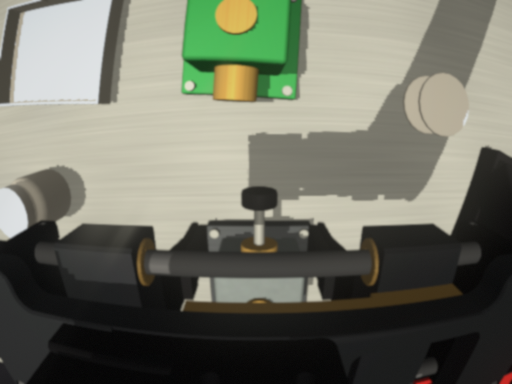

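Knob is at (259,197) in the wrist view, which matches the prediction. Next: descend and grip it.

```bash
python3 - <<'E'
from h import *
m=down(np.radians(-.7))
line([.5213,-.1828,.0485],m,.38,5)
E
```

```text
-0.001, 0.001, 0.081, -0, -0, 0, 0.38,
-0.002, 0.001, 0.162, -0, -0, 0, 0.38,
-0.002, 0.002, 0.243, -0, -0, 0, 0.38,
-0.003, 0.002, 0.324, -0, -0, 0, 0.38,
-0.004, 0.003, 0.405, -0, -0, 0, 0.38,
-0.004, 0.003, 0.405, -0, -0, 0, 0.38,
-0.004, 0.003, 0.405, -0, -0, 0, 0.38,
-0.004, 0.003, 0.405, -0, -0, 0, 0.38,
```

Emit:
jog_arm(
  moves=[-0.001, 0.001, 0.081, 0, 0, 0, 0.38, -0.002, 0.001, 0.162, 0, 0, 0, 0.38, -0.002, 0.002, 0.243, 0, 0, 0, 0.38, -0.003, 0.002, 0.324, 0, 0, 0, 0.38, -0.004, 0.003, 0.405, 0, 0, 0, 0.38, -0.004, 0.003, 0.405, 0, 0, 0, 0.38, -0.004, 0.003, 0.405, 0, 0, 0, -1, -0.004, 0.003, 0.405, 0, 0, 0, -1],
  newtons=60,
)

```text
time: 4.25
position: [0.5221, -0.1818, 0.0485]
tool_rot: [0.018, 3.139, 0.002]
ft_force: [-0.0, 0.1, -0.4]
grip_width: 0.541
grip_force: 0.0
```

Emit:
jog_arm(
  moves=[0, 0, 0, 0, 0, 0, -1, 0, 0, 0, 0, 0, 0, -1, 0.02, 0, 0, 0, 0, 0, -1, 0.04, 0, 0, 0, 0, 0, -1, 0.06, 0, 0, 0, 0, 0, -1, 0.06, 0, 0, 0, 0, 0, -1, 0.06, 0, 0, 0, 0, 0, -1, 0.06, 0, 0, 0, 0, 0, -1],
)

```text
time: 5.25
position: [0.5023, -0.183, 0.0479]
tool_rot: [-0.02, -3.141, -0.001]
ft_force: [-1.5, -3.8, 7.2]
grip_width: 0.374
grip_force: 60.0
```

Emit:
jog_arm(
  moves=[0.015, 0, 0, 0, 0, 0, -1, 0.03, 0, 0, 0, 0, 0, -1, 0.045, 0, 0, 0, 0, 0, -1, 0.06, 0, 0, 0, 0, 0, -1, 0.07, 0, 0, 0, 0, 0, -1, 0.075, 0, 0, 0, 0, 0, -1, 0.08, 0, 0, 0, 0, 0, -1, 0.08, 0, 0, 0, 0, 0, -1],
)

```text
time: 6.25
position: [0.4836, -0.1827, 0.048]
tool_rot: [0.019, 3.131, -0.004]
ft_force: [12.8, -7.0, -8.6]
grip_width: 0.374
grip_force: 60.0
```

Emit:
jog_arm(
  moves=[0.005, 0, 0, 0, 0, 0, -1, 0.01, 0, 0, 0, 0, 0, -1, 0.015, 0, 0, 0, 0, 0, -1, 0.02, 0, 0, 0, 0, 0, -1, 0.02, 0, 0, 0, 0, 0, -1, 0.02, 0, 0, 0, 0, 0, -1, 0.02, 0, 0, 0, 0, 0, -1, 0.02, 0, 0, 0, 0, 0, -1],
)

```text
time: 7.25
position: [0.4836, -0.1828, 0.0482]
tool_rot: [0.017, 3.119, -0.01]
ft_force: [30.5, -9.6, -26.9]
grip_width: 0.379
grip_force: 60.0
```

```bash
python3 - <<'E'
from h import *
st();t=cam("top");p=t["pixels"][:,:,::-1]
im=cv2.imread("pics/top0.png")
cv2.imwrite("pics/ct2.png",np.hstack([cv2.resize(a[125:230,280:380],None,fx=4,fy=4) for a in(im,p)]))
E
```

```text
t 7.25 p [ 0.4836 -0.1828  0.0482] f [ 30.5321  -9.5739 -26.9078] w 0.3785535506549488 59.9890292447526
```

View pics/ct2.png

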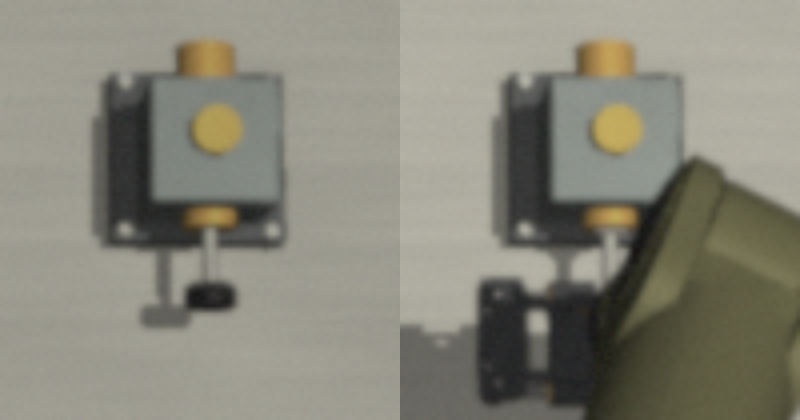

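The knob is hard on its stop: 30 N with no further motion. Next I push it home.

Emit:
jog_arm(
  moves=[-0.02, 0, 0, 0, 0, 0, -1, -0.035, 0, 0, 0, 0, 0, -1, -0.055, 0, 0, 0, 0, 0, -1, -0.075, 0, 0, 0, 0, 0, -1, -0.095, 0, 0, 0, 0, 0, -1, -0.115, 0, 0, 0, 0, 0, -1, -0.135, 0, 0, 0, 0, 0, -1, -0.15, 0, 0, 0, 0, 0, -1],
)

```text
time: 8.3
position: [0.5174, -0.1833, 0.0479]
tool_rot: [-0.02, -3.141, -0.001]
ft_force: [-1.8, -4.2, 9.0]
grip_width: 0.373
grip_force: 60.0
```

Emit:
jog_arm(
  moves=[-0.01, 0, 0, 0, 0, 0, -1, -0.015, 0, 0, 0, 0, 0, -1, -0.02, 0, 0, 0, 0, 0, -1, -0.025, 0, 0, 0, 0, 0, -1, -0.03, 0, 0, 0, 0, 0, -1, -0.03, 0, 0, 0, 0, 0, -1, -0.03, 0, 0, 0, 0, 0, -1, -0.03, 0, 0, 0, 0, 0, -1],
)

```text
time: 9.3
position: [0.5236, -0.1834, 0.0478]
tool_rot: [-0.021, -3.136, -0.003]
ft_force: [-9.2, -3.4, 15.2]
grip_width: 0.376
grip_force: 60.0
```

Emit:
jog_arm(
  moves=[-0.005, 0, 0, 0, 0, 0, -1, -0.01, 0, 0, 0, 0, 0, -1, -0.015, 0, 0, 0, 0, 0, -1, -0.02, 0, 0, 0, 0, 0, -1, -0.02, 0, 0, 0, 0, 0, -1, -0.02, 0, 0, 0, 0, 0, -1, -0.02, 0, 0, 0, 0, 0, -1, -0.02, 0, 0, 0, 0, 0, -1],
)

```text
time: 10.3
position: [0.5236, -0.1833, 0.0476]
tool_rot: [-0.023, -3.124, -0.009]
ft_force: [-23.9, -1.2, 30.1]
grip_width: 0.374
grip_force: 60.0
```

Emit:
jog_arm(
  moves=[0.01, 0, 0, 0, 0, 0, -1, 0.02, 0, 0, 0, 0, 0, -1, 0.03, 0, 0, 0, 0, 0, -1, 0.03, 0, 0, 0, 0, 0, -1, 0.03, 0, 0, 0, 0, 0, 0.3, 0.03, 0, 0, 0, 0, 0, 0.3, 0.03, 0, 0, 0, 0, 0, 0.3, 0.03, 0, 0, 0, 0, 0, 0.3],
)

```text
time: 11.3
position: [0.5236, -0.1815, 0.0467]
tool_rot: [-0.018, -3.141, -0.003]
ft_force: [-0.7, 0.1, 0.3]
grip_width: 0.64
grip_force: 0.0
```

Emit:
jog_arm(
  moves=[0, 0, -0.05, 0, 0, 0, 0.3, 0, 0, -0.15, 0, 0, 0, 0.3, 0, 0, -0.3, 0, 0, 0, 0.3, 0, 0, -0.45, 0, 0, 0, 0.3, 0, 0, -0.6, 0, 0, 0, 0.3, 0, 0, -0.75, 0, 0, 0, 0.3, 0, 0, -0.75, 0, 0, 0, 0.3, 0, 0, -0.75, 0, 0, 0, 0.3],
)

```text
time: 12.3
position: [0.5237, -0.1824, 0.2723]
tool_rot: [0.019, 3.141, 0.002]
ft_force: [-0.3, 0.4, -0.2]
grip_width: 0.652
grip_force: 0.0
```

```bash
python3 - <<'E'
from h import *
c=json.load(open("cmd.json"));print(c)
s=st();json.dump({"p":list(s["position"]),"r":c["r"]},open("cmd.json","w"))
i=ctrl.get_image("wrist");T=np.linalg.inv(i["tool_from_camera"]);m=R.from_rotvec(s["tool_rot"]).as_matrix()
# knob x from the wrist picture: dark column profile along image v through the knob
g=cv2.cvtColor(i["pixels"],cv2.COLOR_RGB2GRAY)
for x in(.513,.5203,.5236,.535):
  q=m.T@(np.array([x,-.1836,.065])-s["position"]);c=(T@[*q,1])[:3];d=np.array([c[0],-c[1],-c[2]]);th=np.arctan2(np.hypot(*d[:2]),d[2]);a=np.arctan2(d[1],d[0]);print(x,i["cx"]+i["fx"]*th*np.cos(a),i["cy"]+i["fy"]*th*np.sin(a))
print(g[140:240:2,254])
# wheel plan
yaw=np.radians(-15.4);X=np.array([np.cos(yaw),np.sin(yaw),0]);Y=np.array([-np.sin(yaw),np.cos(yaw),0]);Z=np.array([0,0,1.])
n=-.643*X+.766*Z;u=.766*X+.643*Z
h=np.array([.575,.236,.1718]);print("n",n,"grip TCP",h-.0187*n,"approach",h+.10*n)
E
```

```text
{'p': [0.5213132092029382, -0.18282562083798992, 0.04836286312919304], 'r': [-0.019119482558813163, -3.1413991144958895, 0.00011350618527976494]}
t 12.3 p [ 0.5237 -0.1824  0.2723] f [-0.2634  0.3687 -0.1868] w 0.65177092277557 0.0
0.513 255.61250147216867 163.5440132540303
0.5203 255.69287570350645 169.24866755713288
0.5236 255.72913251347842 171.8145816886373
0.535 255.85392205946675 180.61103788559643
[192 196 196 195 195 194 193 195 194 194 193 195 155  62  44  51  57  58
  56  54  82 161 177 178 178 177 175 174 174 174 174 174 172 121  72 147
 182 182 180 156  70  93 140 156 157 157 157 156 155 154]
n [-0.6199  0.1708  0.766 ] grip TCP [0.5866 0.2328 0.1575] approach [0.513  0.2531 0.2484]
```

Knob reads x≈0.524 in the wrist image, which is home and matches the 40.0 mm stroke. Moving to the crank.

```bash
cat >> h.py <<'E'
yaw=np.radians(-15.4);X=np.array([np.cos(yaw),np.sin(yaw),0]);Y=np.array([-np.sin(yaw),np.cos(yaw),0]);Z=np.array([0,0,1.])
n=-.643*X+.766*Z;u=.766*X+.643*Z
M=np.c_[np.cross(Y,-n),Y,-n]
def fish(i,s,p):
    m=R.from_rotvec(s["tool_rot"]).as_matrix();c=(np.linalg.inv(i["tool_from_camera"])@[*(m.T@(np.array(p)-s["position"])),1])[:3]
    d=np.array([c[0],-c[1],-c[2]]);th=np.arctan2(np.hypot(*d[:2]),d[2]);a=np.arctan2(d[1],d[0]);return np.array([i["cx"]+i["fx"]*th*np.cos(a),i["cy"]+i["fy"]*th*np.sin(a)])
E
python3 - <<'E'
from h import *
h=np.array([.575,.236,.1718])
c=json.load(open("cmd.json"));r0=R.from_rotvec(c["r"]);w=(r0.inv()*R.from_matrix(M)).as_rotvec()
line([.50,.04,.30],(r0*R.from_rotvec(w/2)).as_matrix(),.3,8);print()
line(h+.085*n,M,.3,7)
E
```

```text
0.011, 0.093, -0.012, 0.005, -0.041, 0.015, 0.3,
0.022, 0.185, -0.023, 0.011, -0.083, 0.029, 0.3,
0.033, 0.278, -0.035, 0.016, -0.124, 0.044, 0.3,
0.044, 0.37, -0.046, 0.021, -0.166, 0.059, 0.3,
0.055, 0.463, -0.058, 0.027, -0.207, 0.073, 0.3,
0.066, 0.555, -0.069, 0.032, -0.249, 0.088, 0.3,
0.077, 0.648, -0.081, 0.037, -0.29, 0.103, 0.3,
0.088, 0.74, -0.093, 0.043, -0.332, 0.118, 0.3,

0.013, 0.101, 0.025, 0.006, -0.047, 0.017, 0.3,
0.026, 0.203, 0.05, 0.012, -0.095, 0.033, 0.3,
0.039, 0.304, 0.075, 0.018, -0.142, 0.05, 0.3,
0.051, 0.406, 0.1, 0.024, -0.189, 0.067, 0.3,
0.064, 0.507, 0.124, 0.03, -0.237, 0.084, 0.3,
0.077, 0.609, 0.149, 0.036, -0.284, 0.1, 0.3,
0.09, 0.71, 0.174, 0.042, -0.331, 0.117, 0.3,
0.09, 0.71, 0.174, 0.042, -0.331, 0.117, 0.3,
```

Emit:
jog_arm(
  moves=[0.011, 0.093, -0.012, 0.005, -0.041, 0.015, 0.3, 0.022, 0.185, -0.023, 0.011, -0.083, 0.029, 0.3, 0.033, 0.278, -0.035, 0.016, -0.124, 0.044, 0.3, 0.044, 0.37, -0.046, 0.021, -0.166, 0.059, 0.3, 0.055, 0.463, -0.058, 0.027, -0.207, 0.073, 0.3, 0.066, 0.555, -0.069, 0.032, -0.249, 0.088, 0.3, 0.077, 0.648, -0.081, 0.037, -0.29, 0.103, 0.3, 0.088, 0.74, -0.093, 0.043, -0.332, 0.118, 0.3],
)

```text
time: 13.35
position: [0.4992, 0.0408, 0.2989]
tool_rot: [0.191, 2.788, -0.066]
ft_force: [-0.7, 0.6, 0.4]
grip_width: 0.652
grip_force: 0.0
```

Emit:
jog_arm(
  moves=[0.013, 0.101, 0.025, 0.006, -0.047, 0.017, 0.3, 0.026, 0.203, 0.05, 0.012, -0.095, 0.033, 0.3, 0.039, 0.304, 0.075, 0.018, -0.142, 0.05, 0.3, 0.051, 0.406, 0.1, 0.024, -0.189, 0.067, 0.3, 0.064, 0.507, 0.124, 0.03, -0.237, 0.084, 0.3, 0.077, 0.609, 0.149, 0.036, -0.284, 0.1, 0.3, 0.09, 0.71, 0.174, 0.042, -0.331, 0.117, 0.3, 0.09, 0.71, 0.174, 0.042, -0.331, 0.117, 0.3],
)

```text
time: 14.35
position: [0.5205, 0.2526, 0.2338]
tool_rot: [0.32, 2.43, -0.12]
ft_force: [-0.5, -0.0, 0.3]
grip_width: 0.649
grip_force: 0.0
```

```bash
python3 - <<'E'
from h import *
h=np.array([.575,.236,.1718])
c=json.load(open("cmd.json"));s=st();m=R.from_rotvec(s["tool_rot"])
print(c["p"],h+.085*n,s["joint_positions"],"rot err deg",np.degrees((R.from_matrix(M).inv()*m).as_rotvec()))
i=ctrl.get_image("wrist");cv2.imwrite("pics/w2.png",i["pixels"][:,:,::-1])
for k,p in dict(mid=h,top=h+.021*n,bot=h-.021*n,hub=[.5572,.1881,.143]).items(): print(k,fish(i,s,p))
E
```

```text
t 14.35 p [0.5205 0.2526 0.2338] f [-0.474  -0.0074  0.3004] w 0.6489777232128993 0.0
[0.5222920929107943, 0.2504665191074199, 0.23699560695551936] [0.5223 0.2505 0.2369] [-0.515  -0.0867 -0.3485  2.0508  0.7326  0.9802  0.0799] rot err deg [-0.0818  0.2204 -0.3466]
mid [254.6548 204.1869]
top [254.4563 211.8527]
bot [254.8255 197.6322]
hub [199.5852 174.8784]
```

View pics/w2.png

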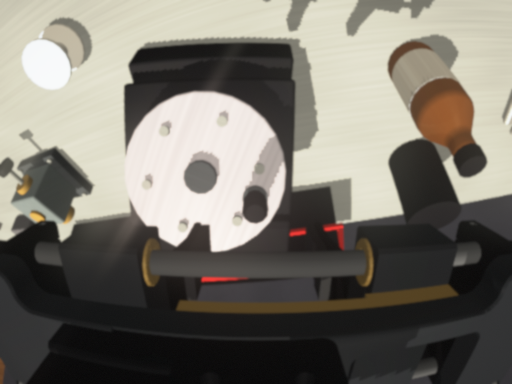

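Handle top is at (255,208) and the hub at (200,177), both within about 2 px of prediction. Descending along the tool axis and gripping.

```bash
python3 - <<'E'
from h import *
h=np.array([.575,.236,.1718])
line(h-.0187*n+[.0015,-.0018,.0025],M,.3,5)
E
```

```text
-0.002, -0.001, 0.069, 0, -0, 0, 0.3,
-0.004, -0.002, 0.137, 0, -0, 0, 0.3,
-0.006, -0.003, 0.206, 0, -0, 0, 0.3,
-0.008, -0.004, 0.275, 0, -0, 0, 0.3,
-0.01, -0.004, 0.344, 0, -0, 0, 0.3,
-0.01, -0.004, 0.344, 0, -0, 0, 0.3,
-0.01, -0.004, 0.344, 0, -0, 0, 0.3,
-0.01, -0.004, 0.344, 0, -0, 0, 0.3,
```

Emit:
jog_arm(
  moves=[-0.002, -0.001, 0.069, 0, 0, 0, 0.3, -0.004, -0.002, 0.137, 0, 0, 0, 0.3, -0.006, -0.003, 0.206, 0, 0, 0, 0.3, -0.008, -0.004, 0.275, 0, 0, 0, 0.3, -0.01, -0.004, 0.344, 0, 0, 0, 0.3, -0.01, -0.004, 0.344, 0, 0, 0, 0.3, -0.01, -0.004, 0.344, 0, 0, 0, 0.3, -0.01, -0.004, 0.344, 0, 0, 0, 0.3],
)

```text
time: 15.4
position: [0.5884, 0.2321, 0.1612]
tool_rot: [0.327, 2.424, -0.116]
ft_force: [-0.4, -0.4, 0.1]
grip_width: 0.649
grip_force: 0.0
```

```bash
python3 - <<'E'
from h import *
h=np.array([.575,.236,.1718]);s=st();d=s["position"]-(h-.0187*n);print("err along n,Y,u",d@n,d@Y,d@u,json.load(open("cmd.json"))["p"])
E
```

```text
t 15.4 p [0.5884 0.2321 0.1612] f [-0.3574 -0.4317  0.1365] w 0.6485933952649113 0.0
err along n,Y,u 0.0015573745658537712 -0.0001895661394147102 0.003881064047898154 [0.5881487082984532, 0.23112228978773497, 0.15986333743290387]
```

Emit:
jog_arm(
  moves=[0, 0, 0, 0, 0, 0, -1, 0, 0, 0, 0, 0, 0, -1, 0, 0, 0, 0, 0, 0, -1, 0, 0, 0, 0, 0, 0, -1, 0, 0, 0, 0, 0, 0, -1, 0, 0, 0, 0, 0, 0, -1, 0, 0, 0, 0, 0, 0, -1, 0, 0, 0, 0, 0, 0, -1],
  newtons=40,
)

```text
time: 16.4
position: [0.5886, 0.2318, 0.1604]
tool_rot: [0.327, 2.425, -0.116]
ft_force: [2.5, 2.2, -2.7]
grip_width: 0.243
grip_force: 40.0
```

```bash
python3 - <<'E'
from h import *
h=np.array([.575,.236,.1718]);s=st();d=s["position"]-(h-.0187*n);print("err along n,Y,u",d@n,d@Y,d@u,"f",s["ft_force"]@Y,s["ft_force"]@u,s["ft_force"]@n)
E
```

```text
t 16.4 p [0.5886 0.2318 0.1604] f [ 2.5338  2.2283 -2.7287] w 0.24321116539234197 40.00199643429369
err along n,Y,u 0.0008190922487499802 -0.00047578170152110584 0.003552937566711922 f 2.8211865085798564 -0.3366456537920992 -3.280390725599209
```

```bash
cat >> h.py <<'E'
def e(th): return np.cos(th)*u+np.sin(th)*Y
def arc(C,a,b,extra=0,k=8,r=.055):
    "rows from wheel angle a to b (deg) about TCP centre C"
    A=np.radians(a+(b-a)*np.minimum(1,np.arange(1,9)/k)); rows([C+r*e(t) for t in A],[M]*8,-1)
E
python3 - <<'E'
from h import *
p=np.array(json.load(open("cmd.json"))["p"]);C=p-.055*e(np.radians(66.7));print("C",list(C))
arc(C,66.7,96.7);print();arc(C,96.7,126.7)
E
```

```text
C [np.float64(0.5586682543472588), np.float64(0.18684675865941047), np.float64(0.14587487073476463)]
0.011, 0.004, 0, 0, -0, 0, -1,
0.023, 0.008, 0, 0, -0, 0, -1,
0.034, 0.011, 0, 0, -0, 0, -1,
0.046, 0.013, 0, 0, -0, 0, -1,
0.058, 0.014, 0, 0, -0, 0, -1,
0.07, 0.015, 0, 0, -0, 0, -1,
0.082, 0.015, 0, 0, -0, 0, -1,
0.094, 0.014, 0, 0, -0, 0, -1,

0.012, -0.002, 0, 0, -0, 0, -1,
0.024, -0.005, 0, 0, -0, 0, -1,
0.035, -0.008, 0, 0, -0, 0, -1,
0.046, -0.012, 0, 0, -0, 0, -1,
0.057, -0.017, 0, 0, -0, 0, -1,
0.068, -0.022, 0, 0, -0, 0, -1,
0.078, -0.029, 0, 0, -0, 0, -1,
0.088, -0.035, 0, 0, -0, 0, -1,
```

Emit:
jog_arm(
  moves=[0.011, 0.004, 0, 0, 0, 0, -1, 0.023, 0.008, 0, 0, 0, 0, -1, 0.034, 0.011, 0, 0, 0, 0, -1, 0.046, 0.013, 0, 0, 0, 0, -1, 0.058, 0.014, 0, 0, 0, 0, -1, 0.07, 0.015, 0, 0, 0, 0, -1, 0.082, 0.015, 0, 0, 0, 0, -1, 0.094, 0.014, 0, 0, 0, 0, -1],
)

```text
time: 17.4
position: [0.57, 0.2408, 0.1433]
tool_rot: [0.329, 2.422, -0.117]
ft_force: [5.9, 1.2, 0.0]
grip_width: 0.242
grip_force: 40.0
```

Emit:
jog_arm(
  moves=[0.012, -0.002, 0, 0, 0, 0, -1, 0.024, -0.005, 0, 0, 0, 0, -1, 0.035, -0.008, 0, 0, 0, 0, -1, 0.046, -0.012, 0, 0, 0, 0, -1, 0.057, -0.017, 0, 0, 0, 0, -1, 0.068, -0.022, 0, 0, 0, 0, -1, 0.078, -0.029, 0, 0, 0, 0, -1, 0.088, -0.035, 0, 0, 0, 0, -1],
)

```text
time: 18.4
position: [0.548, 0.2366, 0.1265]
tool_rot: [0.328, 2.422, -0.116]
ft_force: [6.7, 2.2, -1.2]
grip_width: 0.244
grip_force: 40.0
```

```bash
cat > log.py <<'E'
from h import *
C=np.array([.55867,.18685,.14587])
def an(p,f):
    d=np.array(p)-C;f=np.array(f);th=np.arctan2(d@Y,d@u);t=-np.sin(th)*u+np.cos(th)*Y
    print("th %.1f r %.4f n %.4f  ft %.2f fr %.2f fn %.2f"%(np.degrees(th),np.hypot(d@Y,d@u),d@n,f@t,f@e(th),f@n))
E
python3 - <<'E'
from log import *
s=st();an(s["position"],s["ft_force"])
for a in(126.7,156.7,186.7):arc(C,a,a+30);print()
E
```

```text
t 18.4 p [0.548  0.2366 0.1265] f [ 6.6729  2.1927 -1.153 ] w 0.24413218694284525 40.000110366381705
th 124.0 r 0.0545 n 0.0003  ft -5.27 fr 1.13 fn -4.65
0.009, -0.008, 0, 0, -0, 0, -1,
0.018, -0.016, 0, 0, -0, 0, -1,
0.027, -0.025, 0, 0, -0, 0, -1,
0.034, -0.034, 0, 0, -0, 0, -1,
0.042, -0.043, 0, 0, -0, 0, -1,
0.048, -0.053, 0, 0, -0, 0, -1,
0.054, -0.064, 0, 0, -0, 0, -1,
0.059, -0.075, 0, 0, -0, 0, -1,

0.004, -0.011, 0, 0, -0, 0, -1,
0.008, -0.022, 0, 0, -0, 0, -1,
0.011, -0.034, 0, 0, -0, 0, -1,
0.013, -0.046, 0, 0, -0, 0, -1,
0.014, -0.058, 0, 0, -0, 0, -1,
0.015, -0.07, 0, 0, -0, 0, -1,
0.015, -0.082, 0, 0, -0, 0, -1,
0.014, -0.094, 0, 0, -0, 0, -1,

-0.002, -0.012, 0, 0, -0, 0, -1,
-0.005, -0.023, -0, 0, -0, 0, -1,
-0.008, -0.035, -0, 0, -0, 0, -1,
-0.012, -0.046, -0, 0, -0, 0, -1,
-0.017, -0.057, -0, 0, -0, 0, -1,
-0.022, -0.068, -0, 0, -0, 0, -1,
-0.029, -0.078, -0, 0, -0, 0, -1,
-0.035, -0.088, -0, 0, -0, 0, -1,
```

Emit:
jog_arm(
  moves=[0.009, -0.008, 0, 0, 0, 0, -1, 0.018, -0.016, 0, 0, 0, 0, -1, 0.027, -0.025, 0, 0, 0, 0, -1, 0.034, -0.034, 0, 0, 0, 0, -1, 0.042, -0.043, 0, 0, 0, 0, -1, 0.048, -0.053, 0, 0, 0, 0, -1, 0.054, -0.064, 0, 0, 0, 0, -1, 0.059, -0.075, 0, 0, 0, 0, -1],
)

```text
time: 19.4
position: [0.5291, 0.2198, 0.1152]
tool_rot: [0.326, 2.422, -0.113]
ft_force: [9.5, 5.0, -4.0]
grip_width: 0.244
grip_force: 40.0
```

Emit:
jog_arm(
  moves=[0.004, -0.011, 0, 0, 0, 0, -1, 0.008, -0.022, 0, 0, 0, 0, -1, 0.011, -0.034, 0, 0, 0, 0, -1, 0.013, -0.046, 0, 0, 0, 0, -1, 0.014, -0.058, 0, 0, 0, 0, -1, 0.015, -0.07, 0, 0, 0, 0, -1, 0.015, -0.082, 0, 0, 0, 0, -1, 0.014, -0.094, 0, 0, 0, 0, -1],
)

```text
time: 20.4
position: [0.5181, 0.1952, 0.112]
tool_rot: [0.324, 2.424, -0.109]
ft_force: [10.7, 9.2, -7.0]
grip_width: 0.243
grip_force: 40.0
```

Emit:
jog_arm(
  moves=[-0.002, -0.012, 0, 0, 0, 0, -1, -0.005, -0.023, 0, 0, 0, 0, -1, -0.008, -0.035, 0, 0, 0, 0, -1, -0.012, -0.046, 0, 0, 0, 0, -1, -0.017, -0.057, 0, 0, 0, 0, -1, -0.022, -0.068, 0, 0, 0, 0, -1, -0.029, -0.078, 0, 0, 0, 0, -1, -0.035, -0.088, 0, 0, 0, 0, -1],
)

```text
time: 21.4
position: [0.5172, 0.1688, 0.1173]
tool_rot: [0.322, 2.427, -0.108]
ft_force: [3.3, 10.7, -7.4]
grip_width: 0.241
grip_force: 40.0
```

```bash
python3 - <<'E'
from log import *
s=st();an(s["position"],s["ft_force"])
for a in(216.7,246.7,276.7,306.7):arc(C,a,a+30);print()
E
```

```text
t 21.4 p [0.5172 0.1688 0.1173] f [ 3.3397 10.6733 -7.411 ] w 0.24087468570582907 40.01260346733034
th -147.9 r 0.0535 n 0.0007  ft -11.84 fr -2.15 fn -5.92
-0.008, -0.009, -0, 0, -0, 0, -1,
-0.016, -0.018, -0, 0, -0, 0, -1,
-0.025, -0.026, -0, 0, -0, 0, -1,
-0.034, -0.034, -0, 0, -0, 0, -1,
-0.043, -0.041, -0, 0, -0, 0, -1,
-0.054, -0.048, -0, 0, -0, 0, -1,
-0.064, -0.054, -0, 0, -0, 0, -1,
-0.075, -0.059, -0, 0, -0, 0, -1,

-0.011, -0.004, -0, 0, -0, 0, -1,
-0.023, -0.008, -0, 0, -0, 0, -1,
-0.034, -0.011, -0, 0, -0, 0, -1,
-0.046, -0.013, -0, 0, -0, 0, -1,
-0.058, -0.014, -0, 0, -0, 0, -1,
-0.07, -0.015, -0, 0, -0, 0, -1,
-0.082, -0.014, -0, 0, -0, 0, -1,
-0.094, -0.013, -0, 0, -0, 0, -1,

-0.012, 0.001, -0, 0, -0, 0, -1,
-0.023, 0.004, -0, 0, -0, 0, -1,
-0.035, 0.007, -0, 0, -0, 0, -1,
-0.046, 0.011, -0, 0, -0, 0, -1,
-0.057, 0.016, -0, 0, -0, 0, -1,
-0.068, 0.022, -0, 0, -0, 0, -1,
-0.078, 0.028, -0, 0, -0, 0, -1,
-0.088, 0.035, -0, 0, -0, 0, -1,

-0.009, 0.007, -0, 0, -0, 0, -1,
-0.018, 0.015, -0, 0, -0, 0, -1,
-0.027, 0.024, -0, 0, -0, 0, -1,
-0.034, 0.033, -0, 0, -0, 0, -1,
-0.041, 0.043, -0, 0, -0, 0, -1,
-0.048, 0.053, -0, 0, -0, 0, -1,
-0.054, 0.063, -0, 0, -0, 0, -1,
-0.059, 0.074, -0, 0, -0, 0, -1,
```

Emit:
jog_arm(
  moves=[-0.008, -0.009, 0, 0, 0, 0, -1, -0.016, -0.018, 0, 0, 0, 0, -1, -0.025, -0.026, 0, 0, 0, 0, -1, -0.034, -0.034, 0, 0, 0, 0, -1, -0.043, -0.041, 0, 0, 0, 0, -1, -0.054, -0.048, 0, 0, 0, 0, -1, -0.064, -0.054, 0, 0, 0, 0, -1, -0.075, -0.059, 0, 0, 0, 0, -1],
)

```text
time: 22.4
position: [0.527, 0.1462, 0.1301]
tool_rot: [0.323, 2.43, -0.112]
ft_force: [-9.8, 8.4, -0.9]
grip_width: 0.241
grip_force: 40.0
```

Emit:
jog_arm(
  moves=[-0.011, -0.004, 0, 0, 0, 0, -1, -0.023, -0.008, 0, 0, 0, 0, -1, -0.034, -0.011, 0, 0, 0, 0, -1, -0.046, -0.013, 0, 0, 0, 0, -1, -0.058, -0.014, 0, 0, 0, 0, -1, -0.07, -0.015, 0, 0, 0, 0, -1, -0.082, -0.014, 0, 0, 0, 0, -1, -0.094, -0.013, 0, 0, 0, 0, -1],
)

```text
time: 23.4
position: [0.5457, 0.1337, 0.148]
tool_rot: [0.328, 2.43, -0.12]
ft_force: [-18.9, 3.9, 7.3]
grip_width: 0.245
grip_force: 40.0
```

Emit:
jog_arm(
  moves=[-0.012, 0.001, 0, 0, 0, 0, -1, -0.023, 0.004, 0, 0, 0, 0, -1, -0.035, 0.007, 0, 0, 0, 0, -1, -0.046, 0.011, 0, 0, 0, 0, -1, -0.057, 0.016, 0, 0, 0, 0, -1, -0.068, 0.022, 0, 0, 0, 0, -1, -0.078, 0.028, 0, 0, 0, 0, -1, -0.088, 0.035, 0, 0, 0, 0, -1],
)

```text
time: 24.4
position: [0.5688, 0.1361, 0.1661]
tool_rot: [0.331, 2.428, -0.124]
ft_force: [-16.9, -1.4, 9.6]
grip_width: 0.241
grip_force: 40.0
```

Emit:
jog_arm(
  moves=[-0.009, 0.007, 0, 0, 0, 0, -1, -0.018, 0.015, 0, 0, 0, 0, -1, -0.027, 0.024, 0, 0, 0, 0, -1, -0.034, 0.033, 0, 0, 0, 0, -1, -0.041, 0.043, 0, 0, 0, 0, -1, -0.048, 0.053, 0, 0, 0, 0, -1, -0.054, 0.063, 0, 0, 0, 0, -1, -0.059, 0.074, 0, 0, 0, 0, -1],
)

```text
time: 25.4
position: [0.5892, 0.1531, 0.1788]
tool_rot: [0.332, 2.425, -0.124]
ft_force: [-10.6, -3.2, 8.5]
grip_width: 0.238
grip_force: 40.0
```

```bash
python3 - <<'E'
from log import *
s=st();an(s["position"],s["ft_force"])
for a in(336.7,366.7,396.7):arc(C,a,a+30);print()
E
```

```text
t 25.4 p [0.5892 0.1531 0.1788] f [-10.5957  -3.1653   8.5162] w 0.2384200557417335 39.997836886905134
th -25.8 r 0.0562 n 0.0005  ft -6.02 fr 1.02 fn 12.55
-0.004, 0.011, -0, 0, -0, 0, -1,
-0.008, 0.023, -0, 0, -0, 0, -1,
-0.011, 0.034, -0, 0, -0, 0, -1,
-0.013, 0.046, -0, 0, -0, 0, -1,
-0.014, 0.058, -0, 0, -0, 0, -1,
-0.015, 0.07, -0, 0, -0, 0, -1,
-0.015, 0.082, -0, 0, -0, 0, -1,
-0.014, 0.094, -0, 0, -0, 0, -1,

0.002, 0.012, -0, 0, -0, 0, -1,
0.005, 0.024, -0, 0, -0, 0, -1,
0.008, 0.035, -0, 0, -0, 0, -1,
0.012, 0.046, -0, 0, -0, 0, -1,
0.017, 0.057, -0, 0, -0, 0, -1,
0.022, 0.068, -0, 0, -0, 0, -1,
0.029, 0.078, -0, 0, -0, 0, -1,
0.036, 0.088, -0, 0, -0, 0, -1,

0.007, 0.01, -0, 0, -0, 0, -1,
0.015, 0.018, -0, 0, -0, 0, -1,
0.024, 0.027, -0, 0, -0, 0, -1,
0.033, 0.035, -0, 0, -0, 0, -1,
0.043, 0.042, -0, 0, -0, 0, -1,
0.053, 0.048, 0, 0, -0, 0, -1,
0.063, 0.054, 0, 0, -0, 0, -1,
0.074, 0.059, 0, 0, -0, 0, -1,
```

Emit:
jog_arm(
  moves=[-0.004, 0.011, 0, 0, 0, 0, -1, -0.008, 0.023, 0, 0, 0, 0, -1, -0.011, 0.034, 0, 0, 0, 0, -1, -0.013, 0.046, 0, 0, 0, 0, -1, -0.014, 0.058, 0, 0, 0, 0, -1, -0.015, 0.07, 0, 0, 0, 0, -1, -0.015, 0.082, 0, 0, 0, 0, -1, -0.014, 0.094, 0, 0, 0, 0, -1],
)

```text
time: 26.4
position: [0.6012, 0.1795, 0.1824]
tool_rot: [0.332, 2.423, -0.123]
ft_force: [-3.3, -2.5, 5.7]
grip_width: 0.245
grip_force: 40.0
```

Emit:
jog_arm(
  moves=[0.002, 0.012, 0, 0, 0, 0, -1, 0.005, 0.024, 0, 0, 0, 0, -1, 0.008, 0.035, 0, 0, 0, 0, -1, 0.012, 0.046, 0, 0, 0, 0, -1, 0.017, 0.057, 0, 0, 0, 0, -1, 0.022, 0.068, 0, 0, 0, 0, -1, 0.029, 0.078, 0, 0, 0, 0, -1, 0.036, 0.088, 0, 0, 0, 0, -1],
)

```text
time: 27.4
position: [0.6007, 0.2103, 0.1751]
tool_rot: [0.327, 2.424, -0.116]
ft_force: [4.2, -0.2, 3.7]
grip_width: 0.243
grip_force: 40.0
```

Emit:
jog_arm(
  moves=[0.007, 0.01, 0, 0, 0, 0, -1, 0.015, 0.018, 0, 0, 0, 0, -1, 0.024, 0.027, 0, 0, 0, 0, -1, 0.033, 0.035, 0, 0, 0, 0, -1, 0.043, 0.042, 0, 0, 0, 0, -1, 0.053, 0.048, 0, 0, 0, 0, -1, 0.063, 0.054, 0, 0, 0, 0, -1, 0.074, 0.059, 0, 0, 0, 0, -1],
)

```text
time: 28.4
position: [0.5882, 0.2322, 0.1599]
tool_rot: [0.327, 2.425, -0.116]
ft_force: [5.3, 2.1, 2.5]
grip_width: 0.244
grip_force: 40.0
```

```bash
python3 - <<'E'
from log import *
s=st();an(s["position"],s["ft_force"])
print(json.load(open("cmd.json")))
E
```

```text
t 28.4 p [0.5882 0.2322 0.1599] f [5.3225 2.1182 2.5005] w 0.24386808644799865 40.00163620803505
th 67.2 r 0.0559 n 0.0002  ft -3.37 fr 5.16 fn -1.02
{'p': [0.5881487082984532, 0.23112228978773497, 0.15986333743290387], 'r': [0.3276544157050948, 2.42511764577497, -0.11889561788714009]}
```

```bash
cat > fit.py <<'E'
from log import *
from scipy.optimize import least_squares
D=np.array([[.5700,.2408,.1433,5.9,1.2,0],[.548,.2366,.1265,6.7,2.2,-1.2],[.5291,.2198,.1152,9.5,5,-4],[.5181,.1952,.112,10.7,9.2,-7],[.5172,.1688,.1173,3.3,10.7,-7.4],[.527,.1462,.1301,-9.8,8.4,-.9],[.5457,.1337,.148,-18.9,3.9,7.3],[.5688,.1361,.1661,-16.9,-1.4,9.6],[.5892,.1531,.1788,-10.6,-3.2,8.5],[.6012,.1795,.1824,-3.3,-2.5,5.7],[.6007,.2103,.1751,4.2,-.2,3.7],[.5882,.2322,.1599,5.3,2.1,2.5]])
P=D[:,:3];F=D[:,3:]-[-.42,-.2,.2]
q=np.c_[(P-C)@u,(P-C)@Y]
c=least_squares(lambda c:np.hypot(*(q-c[:2]).T)-c[2],[0,0,.055]);print("circle",c.x,"res mm",c.fun*1e3)
q=q-c.x[:2];th=np.arctan2(q[:,1],q[:,0])
w=np.linalg.svd(P-P.mean(0))[2][2];w*=np.sign(w@n);print("plane normal",w,"vs",n)
t=-np.sin(th)[:,None]*u+np.cos(th)[:,None]*Y
T=-(F*t).sum(1)*.055
def fit(k):
    A=np.c_[np.ones(len(th)),np.sin(th),np.cos(th)][k];x=np.linalg.lstsq(A,T[k],rcond=None)[0]
    # T=F-A sin(th+d): sin coeff=-A cos d, cos coeff=-A sin d
    d=np.arctan2(-x[2],-x[1]);print("F %.3f A %.3f delta %.1f -> handle angle for heavy bottom %.1f"%(x[0],np.hypot(*x[1:]),np.degrees(d),(180-np.degrees(d))%360),"res",T[k]-A@x)
print(np.c_[np.degrees(th),T].T)
k=np.arange(12);fit(k);fit(k[1:]);fit(k[::2]);fit(k[1::2])
E
python3 fit.py
```

```text
circle [0.0015 0.0003 0.055 ] res mm [-0.0221  0.0137  0.0576  0.0221 -0.0475 -0.0878  0.0495  0.0472 -0.0065
  0.0359 -0.0863  0.0242]
plane normal [-0.6176  0.1741  0.767 ] vs [-0.6199  0.1708  0.766 ]
[[  96.0087  125.5065  154.6569 -176.7986 -148.4354 -119.1602  -88.8469
   -57.8178  -26.7838    4.0209   37.4907   68.5628]
 [   0.2501    0.3076    0.4641    0.6547    0.6642    0.6061    0.5463
     0.4359    0.3137    0.1709    0.136     0.1929]]
F 0.391 A 0.258 delta 48.1 -> handle angle for heavy bottom 131.9 res [ 0.0099 -0.055  -0.0268  0.0624  0.0194 -0.029  -0.0133  0.0008  0.0157
 -0.0174  0.0014  0.0318]
F 0.390 A 0.259 delta 47.7 -> handle angle for heavy bottom 132.3 res [-0.0521 -0.0246  0.0635  0.0195 -0.0297 -0.0144  0.      0.0157 -0.0163
  0.0036  0.0348]
F 0.393 A 0.253 delta 46.7 -> handle angle for heavy bottom 133.3 res [ 0.011  -0.0207  0.0235 -0.0164  0.0072 -0.0046]
F 0.390 A 0.262 delta 49.4 -> handle angle for heavy bottom 130.6 res [-0.0591  0.0565 -0.0299  0.0072 -0.009   0.0343]
```

Fit is clean: brake 0.39 N m, imbalance 0.26 N m, and the heavy side is down with the handle at about 132°. Turning there now.

```bash
python3 - <<'E'
from log import *
C=C+.0008*u
arc(C,66.7,100);print();arc(C,100,133.5,k=7)
E
```

```text
0.01, 0.005, 0, 0, -0, 0, -1,
0.022, 0.009, 0, 0, -0, 0, -1,
0.035, 0.012, 0, 0, -0, 0, -1,
0.049, 0.014, 0, 0, -0, 0, -1,
0.062, 0.015, 0, 0, -0, 0, -1,
0.075, 0.015, 0, 0, -0, 0, -1,
0.089, 0.014, 0, 0, -0, 0, -1,
0.102, 0.012, 0, 0, -0, 0, -1,

0.015, -0.003, 0, 0, -0, 0, -1,
0.029, -0.008, 0, 0, -0, 0, -1,
0.043, -0.013, 0, 0, -0, 0, -1,
0.057, -0.02, 0, 0, -0, 0, -1,
0.07, -0.028, 0, 0, -0, 0, -1,
0.083, -0.037, 0, 0, -0, 0, -1,
0.094, -0.047, 0, 0, -0, 0, -1,
0.094, -0.047, 0, 0, -0, 0, -1,
```

Emit:
jog_arm(
  moves=[0.01, 0.005, 0, 0, 0, 0, -1, 0.022, 0.009, 0, 0, 0, 0, -1, 0.035, 0.012, 0, 0, 0, 0, -1, 0.049, 0.014, 0, 0, 0, 0, -1, 0.062, 0.015, 0, 0, 0, 0, -1, 0.075, 0.015, 0, 0, 0, 0, -1, 0.089, 0.014, 0, 0, 0, 0, -1, 0.102, 0.012, 0, 0, 0, 0, -1],
)

```text
time: 29.4
position: [0.5666, 0.2411, 0.1405]
tool_rot: [0.328, 2.425, -0.117]
ft_force: [3.2, 2.1, 2.3]
grip_width: 0.242
grip_force: 40.0
```

Emit:
jog_arm(
  moves=[0.015, -0.003, 0, 0, 0, 0, -1, 0.029, -0.008, 0, 0, 0, 0, -1, 0.043, -0.013, 0, 0, 0, 0, -1, 0.057, -0.02, 0, 0, 0, 0, -1, 0.07, -0.028, 0, 0, 0, 0, -1, 0.083, -0.037, 0, 0, 0, 0, -1, 0.094, -0.047, 0, 0, 0, 0, -1, 0.094, -0.047, 0, 0, 0, 0, -1],
)

```text
time: 30.4
position: [0.5419, 0.2328, 0.1223]
tool_rot: [0.328, 2.425, -0.118]
ft_force: [0.9, 2.7, 4.7]
grip_width: 0.24
grip_force: 40.0
```

```bash
python3 - <<'E'
from log import *
import log
log.C=C+.0015*u+.0003*Y
s=st();an(s["position"],s["ft_force"])
E
```

```text
t 30.4 p [0.5419 0.2328 0.1223] f [0.8658 2.7066 4.7111] w 0.23990178690490496 39.99986766837537
th 134.2 r 0.0551 n 0.0002  ft -4.21 fr -0.14 fn 3.53
```

Emit:
jog_arm(
  moves=[-0.002, 0.002, 0, 0, 0, 0, -1, -0.004, 0.004, 0, 0, 0, 0, -1, -0.004, 0.004, 0, 0, 0, 0, -1, -0.004, 0.004, 0, 0, 0, 0, -1, -0.004, 0.004, 0, 0, 0, 0, -1, -0.004, 0.004, 0, 0, 0, 0, -1, -0.004, 0.004, 0, 0, 0, 0, -1, -0.004, 0.004, 0, 0, 0, 0, -1],
)

```text
time: 31.4
position: [0.5419, 0.2328, 0.1223]
tool_rot: [0.33, 2.427, -0.121]
ft_force: [-6.3, 0.9, 7.0]
grip_width: 0.242
grip_force: 40.0
```

```bash
python3 - <<'E'
from log import *
import log
log.C=C+.0015*u+.0003*Y
s=st();an(s["position"],s["ft_force"]);print(s["qd"])
cv2.imwrite("pics/s9.png",np.vstack([cam("scene")["pixels"][100:384,:,::-1],cam("top")["pixels"][90:370,:,::-1]]))
E
```

```text
t 31.4 p [0.5419 0.2328 0.1223] f [-6.3077  0.9442  7.0156] w 0.24221142752479605 39.998413352295756
th 134.1 r 0.0551 n 0.0002  ft 0.78 fr -0.31 fn 9.45
[-0.0007  0.0018  0.0012  0.0014  0.0007 -0.0005  0.0005]
```

View pics/s9.png

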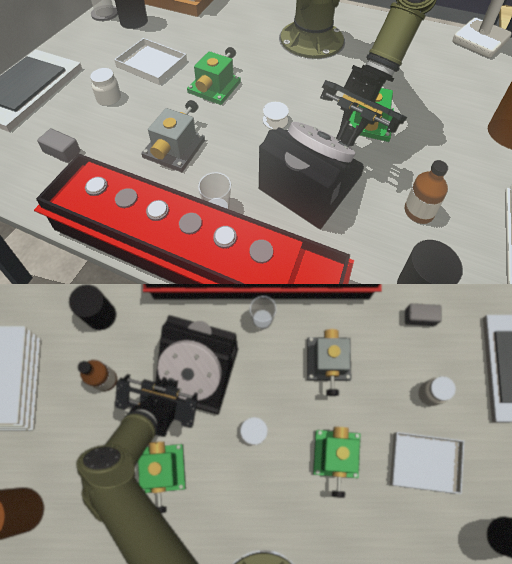

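The picture shows the reel, the beaker and the valves where they were. The knob is home at about (332,393), and the gripper holds the handle at the lower left of the wheel. The tangential load is under 1 N and the wheel is still, so I'm handing in.

```bash
python3 -c "
from bench import ctrl
print(ctrl.close_job())"
```

```text
the job is handed in; nothing more can be done
None
```

I pulled the drain knob to its stop and pushed it home, turned the wheel a full turn, and am holding it by the handle at about 134°; the heavy side is down at about 132°, give or take 3°.

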